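# Shut down and unplug a battery pack from its charging dock

## Robot

A 6-joint arm with a two-finger parallel gripper is mounted at the origin on the work surface. World frame = base frame: x ahead of the robot, y to its left, z up, the work surface at z = 0. Lengths are in m, angles in rad, forces in N, time in s.
With the tool pointing down it reaches from about 0.35 to 0.85 m from the base axis. Payload 8.1 kg.
Tool frame: the origin (TCP) lies midway between the tips of the shut fingers; the grasp point (between the pads) lies 19 mm behind it; z points along the fingers, y is the line along which they close (so a half turn about z gives the same grasp; the last joint's range is limited). The gripper opens to 85 mm and grips with 20 to 120 N. Pads are 22 mm wide; open, the fingers measure 114 mm over their backs; the gripper's body (76 mm by 85 mm) begins 54 mm behind the grasp point. The pads swing forward as they close: fully open they stand 13 mm farther back than shut.
Start: joints at [1.182, 0.13, 1.488, -0, 1.523, -0.085], TCP at [0.179, 0.573, 0.207] pointing down, gripper open.
Joint ranges: [-2.96, 2.96], [-0.89, 2.26], [0.02, 2.5], [-1.34, 4.48], [0, 2.73], [-2.66, 2.66]. Speed limits (rad/s): [2.39, 2.39, 2.79, 3.14, 3.14, 3.14].

## Interface

Orientations are given as a rotation vector (axis times angle).
In Python, from workcell import r, vision gives the robot as it stands.
- The arm moves only by the tool drive_tool, never from a script. Its argument "steps" is a list of rows, each a list of 3 entries, a list of its own where there are three numbers: the shift along the tool's x, y, z as a fraction of full scale, then the turn, a rotation vector about the tool's x, y, z as a fraction of full scale, then the closure, from 0 (fully open) to 1 (shut). In form: [[[tx, ty, tz], [rx, ry, rz], gripper], ...]. A call has 1 to 8 rows; each row shifts and turns the commanded pose from where the row before left it, along the tool's axes as they then stand; what a row does not reach is not made up. Full scale, the value 1, is 4 cm for a shift and 5 degrees for a turn. A row lasts 1/10 s, in which the tool goes at most 50 mm and 8.59 degrees, less where a joint would pass 70% of its speed; a pose out of reach is approached as far as the arm can. A call with a number of a shift or a turn outside -1 to 1 is refused whole. A call with a gripper value outside its range is refused whole. The fingers move at their own pace and stop on an object; "force" is the grip in N (left out, the last holds). Time passes only in rows, so rows that do not move let the fingers close. It gives the time, the measured TCP pose, the force, the opening and the grip force at its end, in the units of the state.
- r.read_state(): the state, without advancing time (a new reading comes with each control period).
- vision.grab_frame(name): name is "side" or "top" or "wrist"; returns a dict with "pixels" (480x640x3 uint8, red, green, blue), "depth" (480x640 float32, m along the optical axis (not along the pixel's ray), 0 where there is no reading), "fx", "fy", "cx", "cy" (pixels), "view" (4x4, takes a point from world to camera coordinates). Camera axes: x right, y up, looking along -z (the intrinsics and any distortion apply to the point x, -y, -z); pixel columns grow to the right and rows downward; lengths in m; the calibration is good to about 2 mm. A picture is of the moment at which its call begins.
- r.finish_job(): hands the job in; it is judged then, once.
The state is a dict: "time": time; "q": joint angles; "qd": joint speeds; "joint_torque": joint torques, N m; "tool_pos": TCP position; "tool_rot": TCP orientation; "wrist_force": force on the tool from outside, world axes, zero at the start; "ft_torque": the same for the moment, N m; "opening": finger opening in m; "finger_force": force on a finger pad.
Only numpy, scipy, OpenCV 4.12 (cv2) and the standard library are available. Lean on these libraries where they do the work, as an engineer would, in place of code of your own. Each camera call takes 0.05 s, during which the arm holds its last target. There are 200 camera calls.

## Task

Turn the red charge-current knob on top of the black bench supply back to its zero stop; only then pull the orange battery pack straight out of its charging dock, past the sprung detents, sliding it along the bench without lifting it, until it lies flat and completely clear of the dock with a visible gap. Leave the grey pack in its dock and do not disturb the yellow multimeter, the blue spray can or the purple filter.

Things in the scene. Friction and masses are not known exactly. Their poses are not given: they have to be found in the camera images.
- current (a joint): Red charge-current knob on top of the supply, vertical axis; value in rad: 0 at the zero stop, up to 4.7, growing clockwise seen from above, so turn it counter-clockwise to zero. At value q its bar grip lies along the supply's x axis turned by -q about the vertical. It stays where it is left and takes about 0.05 N m to turn. It starts between 1.0 and 2.8 rad.
- current_grip (a point): Point on the knob's axis inside its bar grip, 137 mm above the bench. The bar is 57 mm long, 14 mm wide and 32 mm tall, its top 144 mm above the bench; it stands on a flat disc of 30 mm radius whose top is 114 mm above the bench.
- supply: Black bench supply, fixed to the bench, 170 mm (x) by 140 mm (y) by 100 mm tall. Origin on the bench straight below the knob's axis; the case runs from x = -55 to +115 mm. Its front looks along its -x, roughly towards the robot.
- dock: Black charging dock with an orange stripe along its front edge, fixed; holds the orange pack. 90 mm (x, 0 at the mouth to +90) by 112 mm (y) by 62 mm tall. Origin on the bench at the centre of its mouth; the pack comes out along the dock's -x, roughly towards the robot. Two sprung detents inside hold the pack: it breaks free at about 8 to 18 N of pull within the first 20 mm, then only slides.
- pack: Battery pack with orange plate and band, about 0.4 kg, loose on the bench: body 150 mm (x) by 60 mm (y), 42 mm tall on its dock half (x over 0), 24 mm on its outer half. Origin at the centre of its underside, +x into the dock. Plugged in, its origin is at about x = -5 mm in the dock's frame (70 mm of it in the dock); it is clear of the dock when its origin is beyond x = -75 mm.
- pack_plate (a point): Middle of the inner (dock-side) face of the orange pull plate standing across the pack's outer end, 45 mm above the bench. The plate is 12 mm thick (x), 70 mm wide (y), and rises from the pack's low flat top at 24 mm to 66 mm. 63 mm of that flat top lies open between this face and the step up to the taller half: a finger can come down there and hook the plate.
- spare_dock: The same dock with a grey stripe, fixed to the bench. Origin at the centre of its mouth, same axes.
- spare_pack: The same pack with grey pull plate and band, plugged into the spare dock; leave it there. Origin at the centre of its underside.
- meter: Yellow multimeter lying face up on the bench in front of the supply, pointing at it: 180 mm (x) by 86 mm (y) by 49 mm. Origin at the centre of its underside. Leave it alone.
- cleaner: Spray can, pale metal with a blue label, 52 mm diameter, 150 mm tall, standing beside the orange pack about 110 mm from its centre line. Origin at the centre of its underside. Leave it alone.
- filter: Purple and grey vacuum filter, 68 mm diameter, 89 mm tall, standing beside the grey pack. Origin at the centre of its underside. Leave it alone.
There are look-alikes about, which are no part of the job. Leave any green look-alike of the dock alone.

How it is judged:
By the outcome, as a careful person would: the job done as asked, in the order asked, and still so for the second after the job is handed in, with the robot touching nothing.
It also fails if it takes over 67 s, if anything falls off the work surface, if the arm or the gripper's body presses on something with over 40 N, if the wrist force passes 120 N, or if a joint passes its speed limit or range.

## Working session

There is one attempt and no reset: what is moved stays moved. The work goes in short steps, Python scripts to look and compute and a tool call to move; the robot and the scene stay as the last step left them, time stands still between calls to the robot, and variables do not carry over. Pictures are saved under pics/ and viewed, at most 10 in all, crops included, and the job is handed in when it is done.

Besides the shell and the picture viewer there is one more tool, called after "Emit:" by a JSON object that holds its "method" and its "body". drive_tool: Moves the arm, as the interface text tells. Shift numbers are shares of 4 cm and turn numbers shares of 5 degrees, none past 1 either way. Its arguments: {"type":"object","properties":{"steps":{"type":"array","items":{"type":"array"}},"force":{"type":"number"}},"required":["steps"]}

```bash
mkdir -p pics
cat > h.py <<'E'
import numpy as np, cv2
from workcell import r, vision
def grab(n):
    f=vision.grab_frame(n); return f
def world(f,u,v):
    d=f["depth"][v,u]; p=np.stack([(u-f["cx"])/f["fx"]*d,-(v-f["cy"])/f["fy"]*d,-d,np.ones_like(d)])
    return (np.linalg.inv(f["view"])@p)[:3].T
def ray(f,u,v,z):
    T=np.linalg.inv(f["view"]); c=T[:3,3]
    d=T[:3,:3]@np.array([(u-f["cx"])/f["fx"],-(v-f["cy"])/f["fy"],-1]); return c+d*(z-c[2])/d[2]
E
python3 - <<'E'
from h import *
f=grab("top"); np.savez("top.npz",**f); cv2.imwrite("pics/top.png",f["pixels"][:,:,::-1])
g=grab("side"); np.savez("side.npz",**g); cv2.imwrite("pics/side.png",g["pixels"][:,:,::-1])
print(r.read_state()); print(f["view"],f["fx"],(f["depth"]>0).mean())
print([k for k in f])
E
```

```text
{'time': 0.1, 'q': array([ 1.18159214e+00,  1.31081241e-01,  1.48918263e+00, -5.30215062e-06,
        1.52300182e+00, -8.54474852e-02]), 'qd': array([-0.00024464, -0.00120114, -0.00342559,  0.00067714,  0.00051506,
        0.00064236]), 'joint_torque': array([ 5.60140106e-04, -5.70948207e+01, -5.01940084e+01, -2.27710116e-04,
        8.15639592e-03, -1.41620552e-05]), 'tool_pos': array([0.17926662, 0.57202838, 0.20634527]), 'tool_rot': array([-4.75248369e-01, -3.10504395e+00,  2.55597204e-03]), 'wrist_force': array([ 0.70867857, -0.60462782,  0.49416832]), 'ft_torque': array([ 0.01952515, -0.00282364, -0.00057387]), 'finger_force': 0.0, 'opening': 0.08537103427222661}
[[ 0.00234238 -0.99994889  0.00983496 -0.07982061]
 [ 0.99013401  0.00369709  0.14007486 -0.47993261]
 [-0.14010406  0.00940982  0.99009207 -1.08902645]
 [ 0.          0.          0.          1.        ]] 433.8039265652755 0.9961165364583333
['pixels', 'depth', 'fx', 'fy', 'cx', 'cy', 'view']
```

View pics/top.png

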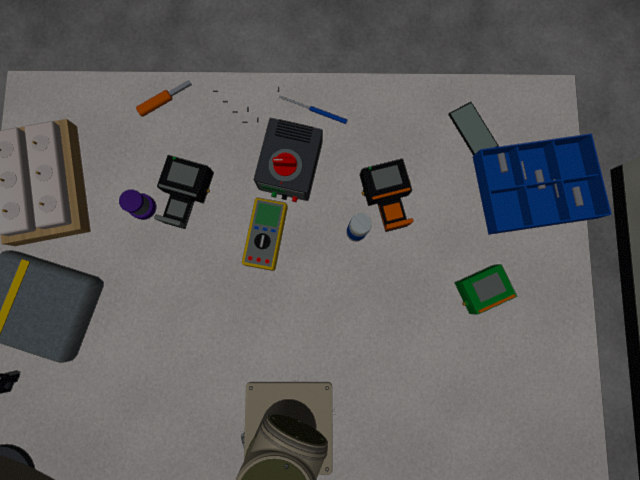

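View pics/side.png

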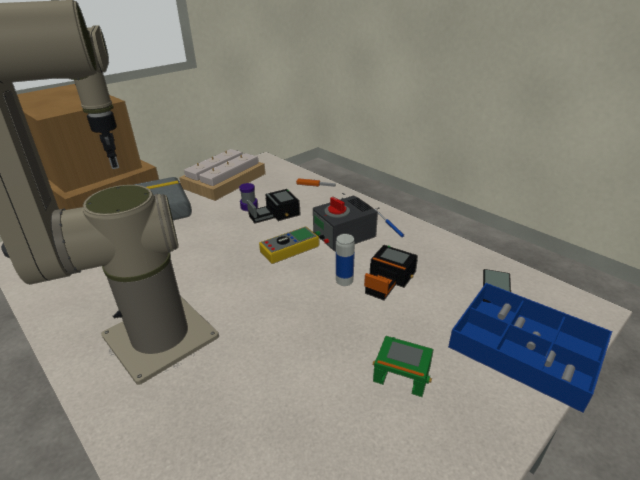

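The top view shows the supply at about (290,160) with its red knob at (285,164). There are three dock candidates:
- The orange-striped dock is at (386,182), with its orange plate at (397,225).
- The grey-striped dock is at (185,178).
- A green look-alike is at (487,288).

The orange-striped black dock holding the orange pack fits the description, and I'll check it in a crop.

```bash
cat > m.py <<'E'
from h import *
f=dict(np.load("top.npz")); im=f["pixels"]; hsv=cv2.cvtColor(im,cv2.COLOR_RGB2HSV)
H,S,V=[hsv[...,i].astype(int) for i in range(3)]
vv,uu=np.mgrid[:480,:640]; P=world(f,uu.ravel(),vv.ravel()).reshape(480,640,3) if 0 else None
W=world(f,uu.ravel(),vv.ravel()).reshape(480,640,3)
def box(u0,u1,v0,v1): m=np.zeros((480,640),bool); m[v0:v1,u0:u1]=1; return m
def rep(n,m):
    p=W[m]; 
    if len(p)<4: print(n,len(p));return
    (c,s,a)=cv2.minAreaRect((p[:,:2]*1000).astype(np.float32)); bx=cv2.boxPoints((c,s,a))
    print(n,len(p),"c",np.round(c,1),"s",np.round(s,1),"ang",round(a,1),"mean",np.round(p.mean(0),4),"z",np.round(np.percentile(p[:,2],[5,50,95]),3))
z=W[...,2]
rep("supplytop",box(245,330,110,205)&(z>.09)&(z<.107))
red=box(265,305,145,180)&((H<8)|(H>172))&(S>120)
rep("red",red); rep("bar",red&(z>.13))
rep("disc",box(255,315,140,190)&(z>.108)&(z<.12))
rep("docktop",box(355,415,150,205)&(z>.055)&(z<.07))
rep("plate",box(370,420,195,235)&(z>.05)&(z<.075))
rep("flat",box(370,420,195,235)&(z>.018)&(z<.032)&(H>5)&(H<25)&(S>120))
rep("packstep",box(355,415,180,210)&(z>.036)&(z<.05))
rep("can",box(340,375,205,245)&(z>.14))
rep("can2",box(340,375,205,245)&(z>.03))
a=cv2.resize(im[130:200,240:330],None,fx=5,fy=5,interpolation=cv2.INTER_CUBIC);b=cv2.resize(im[150:240,345:425],None,fx=4,fy=4,interpolation=cv2.INTER_CUBIC)
o=np.zeros((360,780,3),np.uint8);o[:350,:450]=a;o[:360,455:775]=b
cv2.imwrite("pics/crop.png",o[...,::-1])
E
python3 m.py
```

```text
supplytop 3096 c [676.4   3.9] s [140.5 173.1] ang 76.9 mean [0.679  0.0019 0.1006] z [0.097 0.101 0.105]
red 456 c [647.5  11.3] s [58.3 56.9] ang 29.5 mean [0.6437 0.0103 0.1245] z [0.111 0.117 0.146]
bar 158 c [647.8   9.4] s [54.9 15.6] ang 86.9 mean [0.6461 0.0089 0.1421] z [0.133 0.143 0.147]
disc 335 c [646.5  11.8] s [77.6 78.9] ang 78.5 mean [0.6431 0.0103 0.1132] z [0.108 0.114 0.118]
docktop 1482 c [ 624.9 -248.7] s [ 91.  112.4] ang 14.8 mean [ 0.6234 -0.2478  0.0629] z [0.059 0.063 0.067]
plate 248 c [ 547.  -257.7] s [112.6  68.7] ang 29.2 mean [ 0.5366 -0.2575  0.0631] z [0.054 0.064 0.068]
flat 340 c [ 539.1 -266.9] s [76.4 56. ] ang 12.4 mean [ 0.5445 -0.2678  0.0252] z [0.022 0.025 0.029]
packstep 111 c [ 585.7 -243.9] s [126.2  53.7] ang 74.6 mean [ 0.5835 -0.2464  0.0425] z [0.037 0.043 0.049]
can 352 c [ 416.3 -131.9] s [ 48.  224.7] ang 63.5 mean [ 0.4926 -0.1701  0.1612] z [0.144 0.15  0.154]
can2 518 c [ 416.1 -132.4] s [ 50.9 224.6] ang 63.8 mean [ 0.4879 -0.1676  0.1401] z [0.056 0.149 0.153]
```

View pics/crop.png

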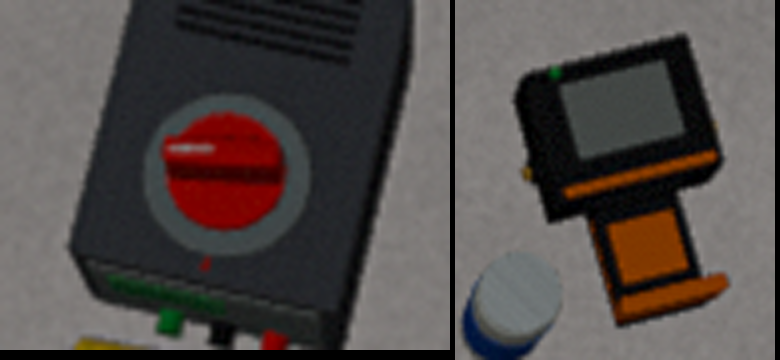

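The crop confirms the black dock with the orange stripe and the pack with the orange plate, at right around (660,260). The knob bar lies roughly crosswise, with its white marker end towards +y, at crop (190,148).

- **Supply:** x axis at about -13°, knob axis at (0.647, 0.0105), so q is about 80°.
- **Dock:** x axis at about +14.8°, plate face at about (0.516, -0.278).

I'm moving to a point above the knob now.

Emit:
{"method": "drive_tool", "body": {"steps": [[[-0.77, -0.5, 0], [0, 0, 0], 0], [[-0.77, -0.5, 0], [0, 0, 0], 0], [[-0.77, -0.5, 0], [0, 0, 0], 0], [[-0.77, -0.5, 0], [0, 0, 0], 0], [[-0.77, -0.5, 0], [0, 0, 0], 0], [[-0.77, -0.5, 0], [0, 0, 0], 0], [[-0.77, -0.5, 0], [0, 0, 0], 0], [[-0.77, -0.5, 0], [0, 0, 0], 0]]}}

```text
time: 0.9
tool_pos: [0.3672, 0.3448, 0.2069]
tool_rot: [-0.475, -3.105, 0.001]
wrist_force: [0.2, 0.8, -0.1]
opening: 0.0854
finger_force: 0.0
```

Emit:
{"method": "drive_tool", "body": {"steps": [[[-0.77, -0.5, 0], [0, 0, 0], 0], [[-0.77, -0.5, 0], [0, 0, 0], 0], [[-0.77, -0.5, 0], [0, 0, 0], 0], [[-0.77, -0.5, 0], [0, 0, 0], 0], [[-0.77, -0.5, 0], [0, 0, 0], 0], [[-0.77, -0.5, 0], [0, 0, 0], 0], [[-0.77, -0.5, 0], [0, 0, 0], 0], [[-0.77, -0.5, 0], [0, 0, 0], 0]]}}

```text
time: 1.7
tool_pos: [0.5545, 0.1184, 0.2068]
tool_rot: [-0.475, -3.105, 0.0]
wrist_force: [0.1, 0.6, 0.5]
opening: 0.0855
finger_force: 0.0
```

Emit:
{"method": "drive_tool", "body": {"steps": [[[-0.77, -0.5, 0], [0, 0, 0], 0], [[-0.77, -0.5, 0], [0, 0, 0], 0], [[-0.77, -0.5, 0], [0, 0, 0], 0], [[-0.77, -0.5, 0], [0, 0, 1], 0], [[0, 0, 0], [0, 0, 1], 0], [[0, 0, 0], [0, 0, 1], 0], [[0, 0, 0], [0, 0, 1], 0], [[0, 0, 0], [0, 0, 1], 0]]}}

```text
time: 2.5
tool_pos: [0.6473, 0.0064, 0.2064]
tool_rot: [-1.141, -2.925, 0.001]
wrist_force: [0.2, -0.2, -0.4]
opening: 0.0852
finger_force: 0.0
```

Emit:
{"method": "drive_tool", "body": {"steps": [[[0, 0, 0], [0, 0, 1], 0], [[0, 0, 0], [0, 0, 1], 0], [[0, 0, 0], [0, 0, 1], 0], [[0, 0, 0], [0, 0, 1], 0], [[0, 0, 0], [0, 0, 1], 0], [[0, 0, 0], [0, 0, 1], 0], [[0, 0, 0], [0, 0, 1], 0], [[0, 0, 0], [0, 0, 1], 0]]}}

```text
time: 3.3
tool_pos: [0.6473, 0.0066, 0.2066]
tool_rot: [-2.073, -2.359, 0.001]
wrist_force: [-0.2, 0.3, -1.4]
opening: 0.0852
finger_force: 0.0
```

Emit:
{"method": "drive_tool", "body": {"steps": [[[0, 0, 0], [0, 0, 1], 0], [[0, 0, 0], [0, 0, 1], 0], [[0, 0, 0], [0, 0, 0], 0], [[0, 0, 0], [0, 0, 0], 0]]}}

```text
time: 3.7
tool_pos: [0.6474, 0.0066, 0.2068]
tool_rot: [-2.264, -2.177, 0.001]
wrist_force: [-0.2, -0.7, 0.1]
opening: 0.0858
finger_force: 0.0
```

```bash
cat >> h.py <<'E'
from scipy.spatial.transform import Rotation as R
def goal(p,psi):
    s=r.read_state(); M=R.from_rotvec(s["tool_rot"]).as_matrix()
    y=M[:,1]; a=np.degrees(np.arctan2(y[1],y[0]))
    d=M.T@(np.array(p)-s["tool_pos"])
    t=(M.T@R.from_matrix(np.c_[[-np.sin(psi),np.cos(psi),0],[np.cos(psi),np.sin(psi),0],[0,0,-1]]).as_matrix())
    print("t",s["time"],"pos",s["tool_pos"].round(4),"psi",a.round(2),"shift units",(d/.04).round(3),"turn units",(np.degrees(R.from_matrix(t).as_rotvec())/5).round(3),"F",s["wrist_force"].round(1),"T",s["ft_torque"].round(2),"open",s["opening"])
E
python3 - <<'E'
from h import *
goal([.647,.0105,.122],np.radians(-3.1))
f=grab("wrist"); np.savez("w.npz",**f); cv2.imwrite("pics/w.png",f["pixels"][:,:,::-1])
im=f["pixels"]; hsv=cv2.cvtColor(im,cv2.COLOR_RGB2HSV); H,S=hsv[...,0],hsv[...,1]
vv,uu=np.mgrid[:480,:640]; W=world(f,uu.ravel(),vv.ravel()).reshape(480,640,3)
for n,zl,zh in(("bar",.138,.15),("disc",.108,.12)):
    m=((H<8)|(H>172))&(S>120)&(W[...,2]>zl)&(W[...,2]<zh); p=W[m]; c,s,a=cv2.minAreaRect((p[:,:2]*1000).astype(np.float32)); print(n,len(p),np.round(c,1),np.round(s,1),a,np.median(p[:,2]))
E
```

```text
t 3.7 pos [0.6474 0.0066 0.2068] psi -2.26 shift units [ 0.097 -0.011  2.121] turn units [-0.009 -0.     0.168] F [-0.2 -0.7  0.1] T [ 0.01  0.   -0.  ] open 0.0857758462853524
bar 1401 [647.1  10.5] [55.9 13.8] 87.36434173583984 0.14453170636754878
disc 2954 [646.8  11.1] [57.6 58.6] 88.06795501708984 0.11479839358433225
```

View pics/w.png

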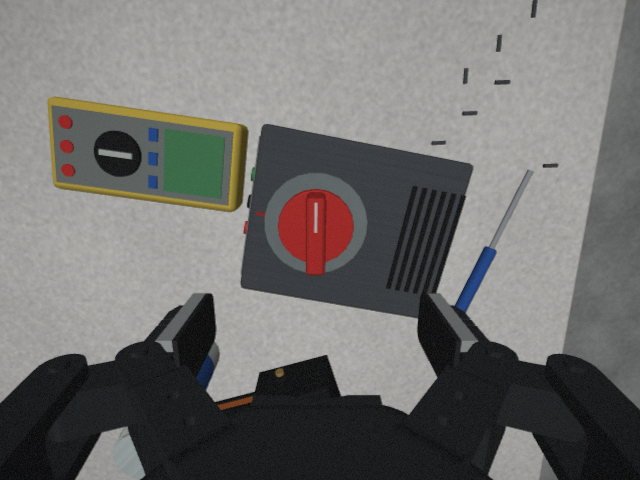

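The wrist picture shows the knob bar at (316,235), well centred between the fingers. Its centre measures (0.6471, 0.0105). I'm descending and gripping.

Emit:
{"method": "drive_tool", "body": {"steps": [[[0.1, -0.01, 0.5], [0, 0, 0.07], 0], [[0, 0, 0.6], [0, 0, 0], 0], [[0, 0, 0.6], [0, 0, 0], 0], [[0, 0, 0.46], [0, 0, 0], 0], [[0, 0, 0], [0, 0, 0], 0.6], [[0, 0, 0], [0, 0, 0], 1], [[0, 0, 0], [0, 0, 0], 1], [[0, 0, 0], [0, 0, 0], 1]], "force": 40}}

```text
time: 4.55
tool_pos: [0.6485, 0.0105, 0.1228]
tool_rot: [2.272, 2.166, 0.003]
wrist_force: [0.2, -0.0, 1.1]
opening: 0.0284
finger_force: 0.0
```

Emit:
{"method": "drive_tool", "body": {"steps": [[[0, 0, 0], [0, 0, 0], 1], [[0, 0, 0], [0, 0, 0], 1], [[0, 0, 0], [0, 0, 0], 1]]}}

```text
time: 4.85
tool_pos: [0.6475, 0.0106, 0.1212]
tool_rot: [2.274, 2.167, 0.0]
wrist_force: [0.4, -0.2, -0.3]
opening: 0.0002
finger_force: 0.0
```

Run:
```python
from h import *
f=grab("wrist"); g=grab("side"); 
a=f["pixels"]; b=cv2.resize(g["pixels"][130:270,250:450],None,fx=2.2,fy=2.2)
o=np.zeros((480,800,3),np.uint8); o[:360,:360]=cv2.resize(a[:,80:560],(360,360)); o[:308,360:800]=b
cv2.imwrite("pics/c1.png",o[...,::-1]); goal([.6471,.0105,.12],np.radians(-2.6))
```

```text
t 4.95 pos [0.6474 0.0106 0.121 ] psi -2.75 shift units [-0.002 -0.007  0.024] turn units [ 0.001  0.    -0.031] F [ 0.4 -0.3  0.2] T [-0.   -0.02 -0.03] open 0.00021222596209474477
```

View pics/c1.png

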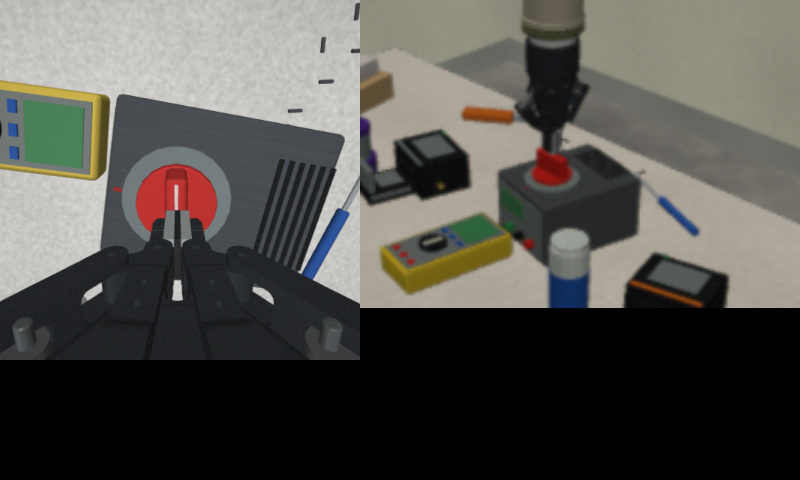

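Run:
```python
from h import *
vv,uu=np.mgrid[:480,:640]
for n in("wrist","side","top"):
    f=grab(n); im=f["pixels"]; hsv=cv2.cvtColor(im,cv2.COLOR_RGB2HSV); H,S=hsv[...,0],hsv[...,1]
    W=world(f,uu.ravel(),vv.ravel()).reshape(480,640,3)
    m=((H<8)|(H>172))&(S>120)&(W[...,2]>.133)&(W[...,2]<.15)&(abs(W[...,0]-.647)<.06)&(abs(W[...,1])<.06); p=W[m]
    if len(p)>5: print(n,len(p),cv2.minAreaRect((p[:,:2]*1000).astype(np.float32)),p.min(0),p.max(0))
    m=(S<110)&(W[...,2]>.118)&(W[...,2]<.19)&(abs(W[...,0]-.647)<.08)&(abs(W[...,1])<.08)
    for z in np.arange(.12,.19,.01):
        q=W[m&(abs(W[...,2]-z)<.005)]
        if len(q): print(round(z,3),len(q),q.min(0)[:2].round(3),q.max(0)[:2].round(3))
```

```text
wrist 1254 ((647.7723388671875, 27.878368377685547), (21.731233596801758, 13.955159187316895), 86.65404510498047) [0.64017248 0.01743852 0.1330456 ] [0.65500957 0.03887169 0.14970108]
0.14 54 [0.641 0.017] [0.649 0.035]
0.15 332 [0.635 0.016] [0.66  0.035]
0.16 671 [0.634 0.016] [0.661 0.022]
0.17 841 [0.634 0.016] [0.661 0.022]
0.18 1122 [ 0.634 -0.001] [0.661 0.022]
0.19 466 [0.627 0.016] [0.669 0.024]
side 65 ((643.5758666992188, 5.937715530395508), (15.422308921813965, 58.43095779418945), 0.8362846374511719) [ 0.63551892 -0.0232466   0.1330507 ] [0.6516336  0.03511794 0.14658369]
0.14 1 [0.654 0.003] [0.654 0.003]
0.15 12 [ 0.636 -0.001] [0.662 0.006]
0.16 23 [ 0.631 -0.004] [0.658 0.014]
0.17 24 [ 0.631 -0.003] [0.663 0.015]
0.18 24 [ 0.63  -0.006] [0.657 0.015]
0.19 14 [ 0.635 -0.006] [0.673 0.006]
top 11 ((647.5468139648438, 36.498069763183594), (12.7168607711792, 5.131351947784424), 22.225425720214844) [0.64233083 0.0317179  0.13314206] [0.65440326 0.03734761 0.14538666]
0.18 2 [0.634 0.005] [0.637 0.005]
```

The fingers shut above the bar. Their real tips are at about z = 0.146, while the reported TCP is at 0.121. I'll lift and measure that offset.

Emit:
{"method": "drive_tool", "body": {"steps": [[[0, 0, -0.5], [0, 0, 0], 1], [[0, 0, -0.5], [0, 0, 0], 1], [[0, 0, 0], [0, 0, 0], 1], [[0, 0, 0], [0, 0, 0], 1]]}}

```text
time: 5.5
tool_pos: [0.6478, 0.0106, 0.1612]
tool_rot: [2.274, 2.167, 0.001]
wrist_force: [-0.5, 0.8, -0.7]
opening: 0.0001
finger_force: 0.0
```

Run:
```python
from h import *
vv,uu=np.mgrid[:480,:640]
goal([.6471,.0105,.12],np.radians(-2.6))
for n in("wrist","side"):
    f=grab(n); im=f["pixels"]; hsv=cv2.cvtColor(im,cv2.COLOR_RGB2HSV); H,S=hsv[...,0],hsv[...,1]
    W=world(f,uu.ravel(),vv.ravel()).reshape(480,640,3)
    m=(W[...,2]>.15)&(W[...,2]<.26)&(abs(W[...,0]-.647)<.08)&(abs(W[...,1])<.08)
    for z in np.arange(.15,.22,.005):
        q=W[m&(abs(W[...,2]-z)<.0025)]
        if len(q): print(n,round(z,3),len(q),q.min(0)[:2].round(3),q.max(0)[:2].round(3))
    if n=="side":
        cv2.imwrite("pics/c2.png",cv2.resize(im[130:250,270:430],None,fx=4,fy=4,interpolation=cv2.INTER_CUBIC)[...,::-1])
        C=f["view"]@np.array([.6474,.0106,r.read_state()["tool_pos"][2],1]); print("tcp px",(f["cx"]+f["fx"]*C[0]/-C[2]-270)*4,(f["cy"]+f["fy"]*C[1]/C[2]-130)*4)
```

```text
t 5.5 pos [0.6478 0.0106 0.1612] psi -2.76 shift units [-0.002 -0.018  1.029] turn units [ 0.013  0.001 -0.031] F [-0.5  0.8 -0.7] T [-0.01  0.01 -0.02] open 6.849293254094129e-05
wrist 0.19 92 [0.637 0.016] [0.66  0.022]
wrist 0.195 278 [0.635 0.016] [0.661 0.022]
wrist 0.2 348 [0.635 0.016] [0.662 0.022]
wrist 0.205 378 [0.635 0.016] [0.662 0.022]
wrist 0.21 417 [0.635 0.016] [0.662 0.022]
wrist 0.215 418 [0.635 0.016] [0.662 0.022]
wrist 0.22 275 [0.635 0.001] [0.655 0.022]
side 0.185 4 [ 0.637 -0.001] [0.642 0.013]
side 0.19 9 [ 0.638 -0.003] [0.649 0.014]
side 0.195 14 [ 0.632 -0.003] [0.658 0.014]
side 0.2 10 [ 0.631 -0.001] [0.66  0.013]
side 0.205 14 [ 0.631 -0.004] [0.658 0.013]
side 0.21 14 [ 0.633 -0.002] [0.659 0.015]
side 0.215 15 [ 0.633 -0.003] [0.658 0.016]
side 0.22 9 [ 0.631 -0.002] [0.649 0.008]
tcp px 267.17817115094203 258.788531713397
```

View pics/c2.png

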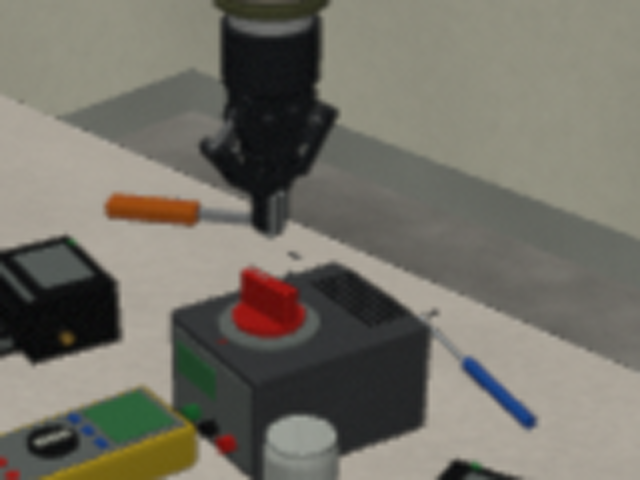

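The picture shows the shut fingertips at about (270,235), against a predicted TCP at (267,259). The real tips are therefore about 25 mm above the reported TCP, in z only, and I'll correct for it. The knob at (268,295) is untouched. I'm opening, descending 66 mm and closing.

Emit:
{"method": "drive_tool", "body": {"steps": [[[0, 0, 0], [0, 0, 0], 0], [[0, 0, 0], [0, 0, 0], 0], [[0, 0, 0], [0, 0, 0], 0], [[0, 0, 0], [0, 0, 0], 0], [[0, 0, 0.5], [0, 0, 0], 0], [[0, 0, 0.5], [0, 0, 0], 0], [[0, 0, 0.5], [0, 0, 0], 0], [[0, 0, 0.15], [0, 0, 0], 0]]}}

```text
time: 6.4
tool_pos: [0.6456, 0.0107, 0.092]
tool_rot: [-2.272, -2.165, 0.004]
wrist_force: [-0.3, 0.6, 0.0]
opening: 0.0856
finger_force: 0.0
```

Emit:
{"method": "drive_tool", "body": {"steps": [[[0, 0, 0], [0, 0, 0], 1], [[0, 0, 0], [0, 0, 0], 1], [[0, 0, 0], [0, 0, 0], 1], [[0, 0, 0], [0, 0, 0], 1], [[0, 0, 0], [0, 0, 0], 1], [[0, 0, 0], [0, 0, 0], 1]], "force": 40}}

```text
time: 7.0
tool_pos: [0.647, 0.0106, 0.096]
tool_rot: [-2.274, -2.167, 0.001]
wrist_force: [-7.3, -0.1, 7.5]
opening: 0.0133
finger_force: 41.2
```

Gripped, with the opening at 13 mm and 41 N on the pads. I'm turning counter-clockwise.

Emit:
{"method": "drive_tool", "body": {"steps": [[[0, 0, 0], [0, 0, -1], 1], [[0, 0, 0], [0, 0, -1], 1], [[0, 0, 0], [0, 0, -1], 1], [[0, 0, 0], [0, 0, -1], 1], [[0, 0, 0], [0, 0, -1], 1], [[0, 0, 0], [0, 0, -1], 1], [[0, 0, 0], [0, 0, -1], 1], [[0, 0, 0], [0, 0, -1], 1]]}}

```text
time: 7.8
tool_pos: [0.6466, 0.0105, 0.096]
tool_rot: [-1.39, -2.816, 0.001]
wrist_force: [-9.0, -1.0, 8.2]
opening: 0.0131
finger_force: 41.4
```

Emit:
{"method": "drive_tool", "body": {"steps": [[[0, 0, 0], [0, 0, -1], 1], [[0, 0, 0], [0, 0, -1], 1], [[0, 0, 0], [0, 0, -1], 1], [[0, 0, 0], [0, 0, -1], 1], [[0, 0, 0], [0, 0, -1], 1], [[0, 0, 0], [0, 0, -1], 1], [[0, 0, 0], [0, 0, 0], 1], [[0, 0, 0], [0, 0, 0], 1]]}}

```text
time: 8.6
tool_pos: [0.6463, 0.0103, 0.096]
tool_rot: [-0.619, -3.078, 0.001]
wrist_force: [-10.5, -1.1, 8.9]
opening: 0.0136
finger_force: 41.5
```

```bash
python3 -c "
from h import *
goal([.6471,.0105,.095],np.radians(77))"
```

```text
t 8.6 pos [0.6463 0.0103 0.096 ] psi 67.25 shift units [-0.017  0.011  0.026] turn units [-0.011 -0.021 -1.95 ] F [-10.5  -1.1   8.9] T [-0.03  1.62  0.1 ] open 0.013600775420049825
```

Emit:
{"method": "drive_tool", "body": {"steps": [[[0, 0, 0], [0, 0, -0.6], 1], [[0, 0, 0], [0, 0, -0.6], 1], [[0, 0, 0], [0, 0, -0.6], 1], [[0, 0, 0], [0, 0, 0], 1], [[0, 0, 0], [0, 0, 0], 1]]}}

```text
time: 9.1
tool_pos: [0.6463, 0.0102, 0.0961]
tool_rot: [-0.376, -3.117, 0.001]
wrist_force: [-9.7, -1.5, 9.4]
opening: 0.0129
finger_force: 41.5
```

```bash
python3 -c "
from h import *
goal([.6471,.0105,.095],np.radians(77))"
```

```text
t 9.1 pos [0.6463 0.0102 0.0961] psi 76.25 shift units [-0.018  0.011  0.027] turn units [-0.011 -0.022 -0.151] F [-9.7 -1.5  9.4] T [-0.1   1.68  0.04] open 0.012891177959354875
```

Emit:
{"method": "drive_tool", "body": {"steps": [[[0, 0, 0], [0, 0, -0.3], 1], [[0, 0, 0], [0, 0, -0.3], 1], [[0, 0, 0], [0, 0, 0], 1], [[0, 0, 0], [0, 0, 0], 1]]}}

```text
time: 9.5
tool_pos: [0.6462, 0.0102, 0.0961]
tool_rot: [-0.297, -3.125, 0.0]
wrist_force: [-11.3, -0.5, 10.2]
opening: 0.0132
finger_force: 49.5
```

```bash
python3 -c "
from h import *
goal([.6471,.0105,.095],np.radians(77))"
```

```text
t 9.5 pos [0.6462 0.0102 0.0961] psi 79.16 shift units [-0.02   0.011  0.027] turn units [-0.006 -0.024  0.431] F [-11.3  -0.5  10.2] T [-0.05  1.78 -1.08] open 0.013239468565667939
```

The moment about z jumped from +0.04 to -1.08 N m at about 77 to 79°, so the knob is against its zero stop. I'll release, lift and verify from the wrist camera.

Emit:
{"method": "drive_tool", "body": {"steps": [[[0, 0, 0], [0, 0, 0], 0], [[0, 0, 0], [0, 0, 0], 0], [[0, 0, 0], [0, 0, 0], 0], [[0, 0, 0], [0, 0, 0], 0], [[0, 0, -0.8], [0, 0, 0], 0], [[0, 0, -0.8], [0, 0, 0], 0], [[0, 0, -0.8], [0, 0, 0], 0], [[0, 0, 0], [0, 0, 0], 0]]}}

```text
time: 10.3
tool_pos: [0.6506, 0.0105, 0.1976]
tool_rot: [0.293, 3.118, 0.0]
wrist_force: [0.6, -0.5, 0.5]
opening: 0.0849
finger_force: 0.0
```

Run:
```python
from h import *
# pack grasp: plate centre is 6 mm outward of the inner face
x=np.array([np.cos(np.radians(14.8)),np.sin(np.radians(14.8))]); p=np.array([.5157,-.2776])-.006*x; print(p)
goal([*p,.19],np.radians(14.8))
vv,uu=np.mgrid[:480,:640]
f=grab("wrist"); im=f["pixels"]; hsv=cv2.cvtColor(im,cv2.COLOR_RGB2HSV); H,S=hsv[...,0],hsv[...,1]
W=world(f,uu.ravel(),vv.ravel()).reshape(480,640,3)
near=(abs(W[...,0]-.66)<.13)&(abs(W[...,1])<.12)
for n,m in(("bar",((H<8)|(H>172))&(S>120)&(W[...,2]>.138)&(W[...,2]<.15)),("sup",near&(W[...,2]>.096)&(W[...,2]<.106))):
    p=W[m]; print(n,len(p),cv2.minAreaRect((p[:,:2]*1000).astype(np.float32)))
cv2.imwrite("pics/c3.png",im[...,::-1])
```

```text
[ 0.50989906 -0.27913267]
t 10.3 pos [0.6506 0.0105 0.1976] psi 79.25 shift units [ 2.108 -7.769  0.16 ] turn units [ 0.074  0.091 12.891] F [ 0.6 -0.5  0.5] T [ 0.02  0.03 -0.02] open 0.08491837894069922
bar 1513 ((646.2363891601562, 10.206415176391602), (13.978141784667969, 56.188941955566406), 77.13536071777344)
sup 24794 ((675.83740234375, 3.5748748779296875), (140.38844299316406, 169.6040496826172), 77.0758056640625)
```

View pics/c3.png

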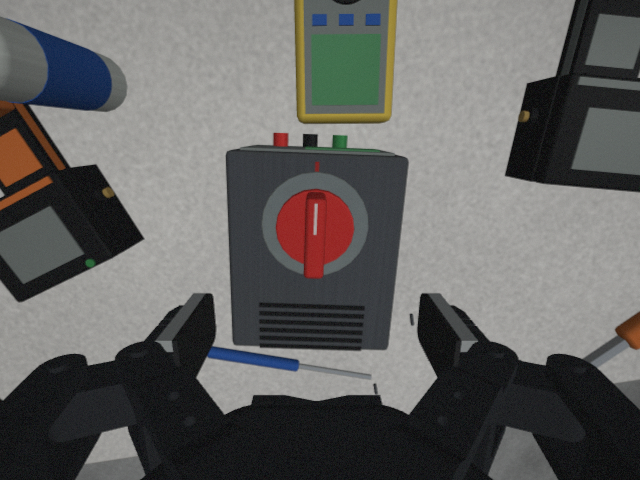

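The white pointer at (316,218) faces the red zero mark at (317,166). Bar and case angles agree at 77.1°, so the knob is at zero. Now I'll move over the pack's plate.

Emit:
{"method": "drive_tool", "body": {"steps": [[[0.21, -0.78, 0], [0, 0, 0.6], 0], [[0.25, -0.77, 0], [0, 0, 0], 0], [[0.25, -0.77, 0], [0, 0, 0], 0], [[0.25, -0.77, 0], [0, 0, 0], 0], [[0.25, -0.77, 0], [0, 0, 0], 0], [[0.25, -0.77, 0], [0, 0, 0], 0], [[0.25, -0.77, 0], [0, 0, 0], 0], [[0.25, -0.77, 0], [0, 0, 0], 0]]}}

```text
time: 11.15
tool_pos: [0.5126, -0.2119, 0.1893]
tool_rot: [-0.376, -3.117, -0.001]
wrist_force: [0.6, 0.5, 0.2]
opening: 0.0857
finger_force: 0.0
```

Emit:
{"method": "drive_tool", "body": {"steps": [[[0.25, -0.77, 0], [0, 0, 0], 0], [[0.25, -0.77, 0], [0, 0, 0], 0], [[0, 0, 0], [0, 0, 1], 0], [[0, 0, 0], [0, 0, 1], 0], [[0, 0, 0], [0, 0, 1], 0], [[0, 0, 0], [0, 0, 1], 0], [[0, 0, 0], [0, 0, 1], 0], [[0, 0, 0], [0, 0, 1], 0]]}}

```text
time: 11.95
tool_pos: [0.4793, -0.2659, 0.1893]
tool_rot: [-1.175, -2.911, -0.001]
wrist_force: [-0.3, 0.1, 0.7]
opening: 0.0851
finger_force: 0.0
```

Emit:
{"method": "drive_tool", "body": {"steps": [[[0, 0, 0], [0, 0, 1], 0], [[0, 0, 0], [0, 0, 1], 0], [[0, 0, 0], [0, 0, 1], 0], [[0, 0, 0], [0, 0, 1], 0], [[0, 0, 0], [0, 0, 1], 0], [[0, 0, 0], [0, 0, 1], 0], [[0, 0, 0], [0, 0, 0], 0], [[0, 0, 0], [0, 0, 0], 0]]}}

```text
time: 12.75
tool_pos: [0.4796, -0.2661, 0.1899]
tool_rot: [-1.881, -2.514, 0.0]
wrist_force: [0.5, 0.6, -0.9]
opening: 0.0856
finger_force: 0.0
```

Run:
```python
from h import *
goal([.5099,-.2791,.19],np.radians(14.8))
vv,uu=np.mgrid[:480,:640]
f=grab("wrist"); im=f["pixels"]; hsv=cv2.cvtColor(im,cv2.COLOR_RGB2HSV); H,S,V=[hsv[...,i] for i in range(3)]
W=world(f,uu.ravel(),vv.ravel()).reshape(480,640,3)
near=(abs(W[...,0]-.57)<.15)&(abs(W[...,1]+.26)<.075); org=(H>5)&(H<22)&(S>120)
for n,m in(("plate",near&org&(W[...,2]>.060)&(W[...,2]<.072)&(W[...,0]<.55)),("docktop",near&(W[...,2]>.058)&(W[...,2]<.068)&(W[...,0]>.56)),("flat",near&(W[...,2]>.018)&(W[...,2]<.03)&(W[...,0]>.45)&(W[...,0]<.62))):
    p=W[m]; print(n,len(p),cv2.minAreaRect((p[:,:2]*1000).astype(np.float32)),np.median(p[:,2]))
m=(W[...,2]>.13)&(W[...,2]<.17)&(abs(W[...,0]-.5)<.12)&(abs(W[...,1]+.2)<.12); p=W[m]
if len(p)>5: print("can",cv2.minAreaRect((p[:,:2]*1000).astype(np.float32)))
cv2.imwrite("pics/c4.png",im[...,::-1])
```

```text
t 12.75 pos [ 0.4796 -0.2661  0.1899] psi 16.4 shift units [-0.527  0.635 -0.003] turn units [-0.01  -0.012  0.319] F [ 0.5  0.6 -0.9] T [ 0.07 -0.04 -0.03] open 0.08557262932326114
plate 987 ((508.174072265625, -278.65936279296875), (11.9887113571167, 68.44091796875), 14.667781829833984) 0.06648797463866479
docktop 11553 ((623.138427734375, -249.31686401367188), (90.1998519897461, 112.05195617675781), 14.797259330749512) 0.06344528833172397
flat 3883 ((542.509765625, -247.81663513183594), (127.46118927001953, 147.38427734375), 86.43342590332031) 0.02563352368395244
can ((493.2843322753906, -173.81033325195312), (49.51217269897461, 49.38486862182617), 12.358732223510742)
```

View pics/c4.png

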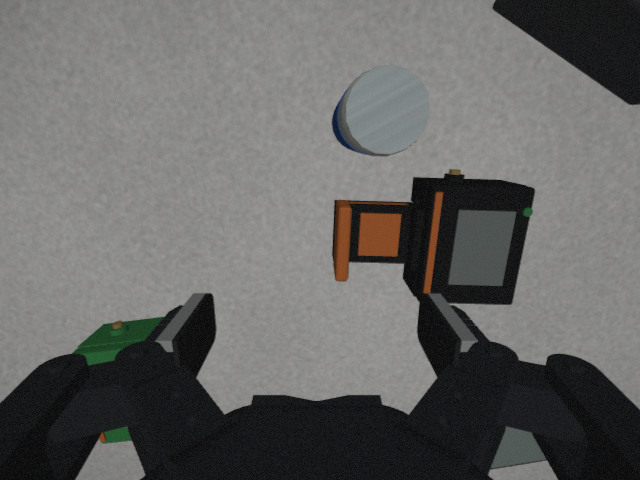

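The picture shows the plate at (341,240), the can at (388,110) and the dock at (470,245). The plate centre is (0.508, -0.279) at 14.7°. I'll check that the camera and wrist clear the can before descending.

Run:
```python
from h import *
f=grab("wrist"); print(np.linalg.inv(f["view"])[:3,3])
goal([.5082,-.2787,.0100],np.radians(14.7))
```

```text
[ 0.4600461  -0.19929665  0.35770886]
t 12.85 pos [ 0.4797 -0.2662  0.1903] psi 16.36 shift units [-0.504  0.597  4.508] turn units [-0.006 -0.007  0.333] F [-0.5  0.2  1.2] T [-0.01 -0.06  0.  ] open 0.08543270241370636
```

Camera clearance over the can is about 30 mm and shrinks no further. I'm aligning and descending with the fingers partly open.

Emit:
{"method": "drive_tool", "body": {"steps": [[[-0.5, 0.6, 0], [0, 0, 0.33], 0.3], [[0, 0, 0.7], [0, 0, 0], 0.3], [[0, 0, 0.7], [0, 0, 0], 0.3], [[0, 0, 0.7], [0, 0, 0], 0.3], [[0, 0, 0.4], [0, 0, 0], 0.3], [[0, 0, 0], [0, 0, 0], 0.3], [[0, 0, 0], [0, 0, 0], 0.3]]}}

```text
time: 13.55
tool_pos: [0.5089, -0.279, 0.0916]
tool_rot: [1.921, 2.486, 0.0]
wrist_force: [1.0, -0.6, 1.3]
opening: 0.0597
finger_force: 0.0
```

Run:
```python
from h import *
goal([.5082,-.2787,.0130],np.radians(14.7))
```

```text
t 13.55 pos [ 0.5089 -0.279   0.0916] psi 14.62 shift units [ 0.012 -0.015  1.965] turn units [ 0.004  0.004 -0.017] F [ 1.  -0.6  1.3] T [-0.   -0.05  0.02] open 0.05969252406125773
```

Emit:
{"method": "drive_tool", "body": {"steps": [[[0, 0, 0.5], [0, 0, 0], 0.3], [[0, 0, 0.5], [0, 0, 0], 0.3], [[0, 0, 0.4], [0, 0, 0], 0.3], [[0, 0, 0.4], [0, 0, 0], 0.3], [[0, 0, 0.15], [0, 0, 0], 0.3], [[0, 0, 0], [0, 0, 0], 0.3]]}}

```text
time: 14.15
tool_pos: [0.508, -0.2784, 0.012]
tool_rot: [-1.92, -2.484, 0.0]
wrist_force: [-0.1, -0.3, -0.8]
opening: 0.0599
finger_force: 0.0
```

Emit:
{"method": "drive_tool", "body": {"steps": [[[0, 0, 0], [0, 0, 0], 1], [[0, 0, 0], [0, 0, 0], 1], [[0, 0, 0], [0, 0, 0], 1], [[0, 0, 0], [0, 0, 0], 1], [[0, 0, 0], [0, 0, 0], 1]], "force": 60}}

```text
time: 14.65
tool_pos: [0.5091, -0.2792, 0.0139]
tool_rot: [1.92, 2.485, -0.0]
wrist_force: [-1.4, -0.0, 6.7]
opening: 0.011
finger_force: 59.7
```

The plate is gripped at 11 mm and 60 N. I'm pulling straight out along tool -y.

Emit:
{"method": "drive_tool", "body": {"steps": [[[0, -0.12, 0], [0, 0, 0], 1], [[0, -0.12, 0], [0, 0, 0], 1], [[0, -0.12, 0], [0, 0, 0], 1], [[0, -0.12, 0], [0, 0, 0], 1], [[0, -0.12, 0], [0, 0, 0], 1], [[0, -0.12, 0], [0, 0, 0], 1]]}}

```text
time: 15.25
tool_pos: [0.4821, -0.2864, 0.0139]
tool_rot: [1.919, 2.483, 0.002]
wrist_force: [5.1, 0.6, 3.1]
opening: 0.0109
finger_force: 59.9
```

Emit:
{"method": "drive_tool", "body": {"steps": [[[0, -0.25, 0], [0, 0, 0], 1], [[0, -0.25, 0], [0, 0, 0], 1], [[0, -0.25, 0], [0, 0, 0], 1], [[0, -0.25, 0], [0, 0, 0], 1], [[0, -0.25, 0], [0, 0, 0], 1], [[0, -0.25, 0], [0, 0, 0], 1], [[0, -0.25, 0], [0, 0, 0], 1], [[0, -0.25, 0], [0, 0, 0], 1]]}}

```text
time: 16.05
tool_pos: [0.4043, -0.3068, 0.0139]
tool_rot: [1.92, 2.483, 0.001]
wrist_force: [5.9, 2.3, 4.6]
opening: 0.0109
finger_force: 60.4
```

Run:
```python
from h import *
goal([.5082,-.2787,.0139],np.radians(14.7))
```

```text
t 16.05 pos [ 0.4043 -0.3068  0.0139] psi 14.59 shift units [0.025 2.692 0.006] turn units [ 0.029  0.022 -0.022] F [5.9 2.3 4.6] T [ 0.27 -0.95 -0.01] open 0.010916802867518999
```

Pulled 108 mm with no slip, so the gap should be about 35 mm. I'm releasing and lifting.

Emit:
{"method": "drive_tool", "body": {"steps": [[[0, 0, 0], [0, 0, 0], 1], [[0, 0, 0], [0, 0, 0], 0.4], [[0, 0, 0], [0, 0, 0], 0.4], [[0, 0, 0], [0, 0, 0], 0.4], [[0, 0, -0.4], [0, 0, 0], 0.4], [[0, 0, -0.8], [0, 0, 0], 0.4], [[0, 0, -1], [0, 0, 0], 0.4], [[0, 0, -1], [0, 0, 0], 0.4]]}}

```text
time: 16.85
tool_pos: [0.4027, -0.3056, 0.1414]
tool_rot: [-1.92, -2.484, -0.0]
wrist_force: [0.1, -0.5, 0.5]
opening: 0.0513
finger_force: 0.0
```

Emit:
{"method": "drive_tool", "body": {"steps": [[[0, -0.5, -1], [0, 0, 0], 0.4], [[0, -1, 0], [0, 0, 0], 0.4], [[0, 0, 0], [0, 0, 0], 0.4], [[0, 0, 0], [0, 0, 0], 0.4]]}}

```text
time: 17.25
tool_pos: [0.3448, -0.3215, 0.1808]
tool_rot: [1.923, 2.484, 0.0]
wrist_force: [0.2, 1.1, -0.0]
opening: 0.0512
finger_force: 0.0
```

Run:
```python
from h import *
f=grab("top"); g=grab("side"); o=np.zeros((400,800,3),np.uint8)
o[:,:400]=cv2.resize(f["pixels"][110:310,230:430],(400,400)); o[:,400:]=cv2.resize(g["pixels"][150:350,240:440],(400,400))
cv2.imwrite("pics/c5.png",o[...,::-1]); print(r.read_state()["tool_pos"],r.read_state()["wrist_force"])
```

```text
[ 0.34541731 -0.32093296  0.18024605] [-0.50701446 -0.01967326 -0.41762196]
```

View pics/c5.png

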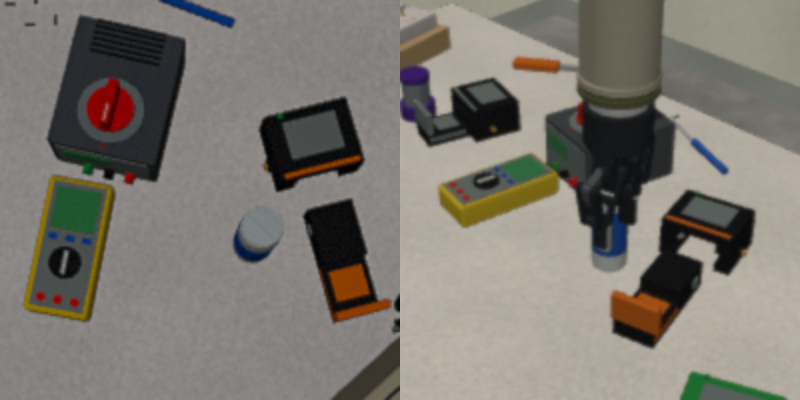

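The orange pack at (345,260) lies flat and clear of its dock at (312,145) with a visible gap. The knob at (110,105) points to its mark, and the can and meter are upright and unmoved. Handing in.

```bash
python3 -c "
from h import *
print(r.finish_job())"
```

```text
the job is handed in; nothing more can be done
None
```

I turned the knob back to its zero stop first, then slid the orange pack straight out; it lies flat and clear of the dock by about 35 mm, the meter, can, filter and grey pack were left alone, and I handed the job in at about 17 s (no verdict came back).

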